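# Take the worn lap off a left-hand-threaded lapping spindle

## Robot

A 6-joint arm with a two-finger parallel gripper is mounted at the origin on a cart in front of the work surface, level with it; the furniture and walls round the work are solid. World frame = base frame: x ahead of the robot, y to its left, z up, the work surface at z = 0. Lengths are in m, angles in rad, forces in N, time in s.
With the tool pointing down it reaches from about 0.375 to 0.9 m from the base axis. Payload 3.1 kg.
Tool frame: the origin (TCP) lies between the finger pads; the fingertips stand 8 mm ahead of it and the grasp point (between the pads) lies 11 mm behind it; z points along the fingers, y is the line along which they close (so a half turn about z gives the same grasp; the last joint's range is limited). The gripper opens to 85 mm and grips with 20 to 120 N. Pads are 22 mm wide; open, the fingers measure 114 mm over their backs; the gripper's body (76 mm by 85 mm) begins 54 mm behind the grasp point. The pads swing forward as they close: fully open they stand 13 mm farther back than shut.
Start: joints at [0.945, 0.527, 1.433, -0, 1.181, -0.178], TCP at [0.271, 0.563, 0.239] pointing down, gripper open.
Joint ranges: [-3.08, 3.08], [-0.75, 2.2], [0.22, 2.44], [-1.43, 4.57], [0, 2.65], [-2.85, 2.85]. Speed limits (rad/s): [2.79, 2.79, 3.14, 3.14, 3.14, 3.14].

## Interface

Orientations are given as a unit quaternion [x, y, z, w].
In Python, from station import readout, cams, sign_off gives the robot as it stands.
- The arm moves only by the tool send_rows, never from a script. Its argument "commands" is text: rows parted by semicolons, each of 5 numbers parted by spaces: the finger opening in mm, from 0 to 85.4, then the shift along the tool's x, y, z each as a share of 0.02 m, from -1 to 1, then the turn about the tool's z as a share of 4 degrees, from -1 to 1. In form: grip dx dy dz spin; .... A call has 1 to 20 rows; each row shifts and turns the commanded pose from where the row before left it, along the tool's axes as they then stand; what a row does not reach is not made up. A row lasts 1/12 s, in which the tool goes at most 41.7 mm and 7.16 degrees, less where a joint would pass 70% of its speed; a pose out of reach is approached as far as the arm can. A call with a number of a shift or a turn outside -1 to 1 is refused whole. A call with a gripper value outside its range is refused whole. The fingers move at their own pace and stop on an object; "grip_force" is the grip in N (left out, the last holds). Time passes only in rows, so rows that do not move let the fingers close. It gives the time, the measured TCP pose, the force, the opening and the grip force at its end, in the units of the state.
- readout.sense(): the state, without advancing time (a new reading comes with each control period).
- cams.snapshot(name): name is "side" or "top"; returns a dict with "pixels" (400x640x3 uint8, red, green, blue), "intrinsics" (3x3 intrinsics, pixels), "eye" and "rotation" of the camera in the world. Camera axes: x right, y down, z forward; pixel columns grow to the right and rows downward; lengths in m; the calibration is good to about 2 mm. A picture is of the moment at which its call begins. There is no depth.
- sign_off(): hands the job in; it is judged then, once.
The state is a dict: "t": time; "q": joint angles; "qd": joint speeds; "tau": joint torques, N m; "tcp_pos": TCP position; "tool_rot": TCP orientation; "force": force on the tool from outside, world axes, zero at the start; "ft_torque": the same for the moment, N m; "finger_gap": opening from 0.0 (shut) to 1.0 (fully open); "gripper_force": force on a finger pad.
Only numpy, scipy, OpenCV 4.12 (cv2) and the standard library are available. Lean on these libraries where they do the work, as an engineer would, in place of code of your own. Each camera call takes 0.05 s, during which the arm holds its last target. There are 200 camera calls.

## Task

The copper lap on the small lapping machine is worn and must come off. First swing the drip arm well clear to the right, unscrew the knurled nut - its thread is left-handed, so turn it clockwise as the engraved arrow shows - and stand the nut upright in the round parts dish, then lay the lap flat on the steel bench block. Leave the other things on the desk where they are.

Things in the scene. Friction and masses are not known exactly. Their poses are not given: they have to be found in the camera images.
- machine: Lapping machine (fixed): grey housing 176 x 176 mm, 36 mm high, with a round steel splash pan on it (rim 164 mm across, rim top at 52 mm, pan floor 39 mm above the desk). Origin on the desk under the spindle axis; x points to the machine's back, y to its left. A short dark index line marks the front (-x) of the pan's rim
- spindle (a point): Point on the machine's vertical spindle axis, 76 mm above the desk, at the lap's top face, where the nut's underside sits when tight; axes as the machine's. The spindle does not turn. Its threaded stud is 22 mm across and rises 20 mm above this point
- drip_arm (a joint): Swing of the drip arm, a level brass tube 8 mm thick, 83 mm long. 0: it points straight at the spindle, its down-bent tip over the lap's edge. It grows, to a stop at 2.0, as the tip swings away to the machine's right and round to the outside (clockwise seen from above). Starts at 0 to 0.4; about 0.05 N m of friction; stays where it is left; well clear from 1.0 on
- drip_arm_pivot (a point): Point on the drip arm's vertical hinge axis, 103 mm above the desk at the tube's centre line, on a steel post at the machine's front right corner, [-0.076, -0.076] in the machine's x, y; the post's cross-pin reaches 21 mm higher
- drip_arm_mid (a point): Point on the centre line of the drip arm's tube, 55 mm from the pivot, 103 mm above the desk. A push of 1 N here, level and square to the tube, swings the arm
- nut_grip (a point): Point on the axis of the knurled steel nut, 32 mm above its underside, mid-way up its knurled head. Nut 43 mm tall: plain skirt 32 mm across from 0 to 22 mm, knurled head 36 mm across from 22 to 43 mm. z points up; x points along the one straight engraved line on its face, at the start within 6 degrees of the pan's index; the curved engraved arrow runs clockwise. 0.13 to 0.25 kg
- nut_mark (a point): Outer end of the engraved line on the nut's top face, 16 mm from the nut's axis, 43 mm above its underside. Two-start left-hand thread: turned clockwise seen from above the nut, after some 20 degrees of play, rises 14 mm per turn and, once its line has gone 150 degrees from its start (about 5 mm up), lifts straight off; turning further is harmless. Turned the other way it jams. To clear the stud it must be 21 mm above its seat
- lap_centre (a point): Centre of the copper lap, a flat disc 60 mm across and 14 mm thick with a 25 mm bore, half-way through its thickness; z is its axis. It sits on a steel flange 45 mm across, its underside 62 mm above the desk and 23 mm above the pan's floor, round a 24 mm register 10 mm high; its rim overhangs all round, with free space for fingers beside and below it. 0.11 to 0.23 kg
- mandrel_end (a point): Upper end of the ring mandrel (fixed, does not move between runs), an obstacle: a wooden-handled rod 35 mm thick that slants up to this point from its stand, whose round foot, 82 mm across, is centred 0.208 m nearer -y and 0.018 m nearer the robot; the stand is 0.10 m tall, this end 0.305 m above the desk. Keep wrist and load in front of it
- dish_floor (a point): Centre of the inner floor of the shallow round steel parts dish (fixed): 110 mm across its rim, 14 mm high, flat floor 80 mm across, 3 mm above the desk
- block_top (a point): Centre of the top face of the steel bench block (does not move), 98 mm along its x by 111 mm along its y, 20 mm high
- polish_bottle: Bystander: clear bottle with a tall black cap, 37 mm across, 93 mm tall; origin under its centre; leave alone
- stone_box: Bystander: small white carton 27 x 27 x 40 mm; origin under its centre; leave alone
- eye_loupe: Bystander: black eye loupe, 46 mm across, 35 mm tall; origin under its centre; leave alone
- rubber_wheel: Bystander: small black rubber wheel on an arbor, 43 x 22 x 22 mm, lying; leave alone
- plum_stone: Bystander: brown abrasive stick 8 x 24 x 8 mm; leave alone
- chain_pliers: Bystander: pliers with blue grips, 38 x 138 x 10 mm, their length along their y; leave alone
Mind the look-alikes: they are no part of the job. Leave any brown or red look-alike of the part that bears nut_grip alone.

How it is judged:
On the way, in this order (a step that is already met when the one before it is completed fails the run):
1. the drip arm is swung clear, 0.8 rad or more (value of joint drip_arm above 0.8 rad), for 0.2 s.
2. the nut, still on the stud, has been turned clockwise until its engraved line is past the machine's side, and has climbed up its thread (z of nut_grip in the frame of spindle between 0.034 and 0.05 m and x of nut_mark in the frame of spindle above 0.006 m and horizontal distance between nut_grip and spindle below 0.006 m), for 0.1 s.
3. the nut stands in the dish (horizontal distance between nut_grip and dish_floor below 0.035 m and z of nut_grip in the frame of dish_floor below 0.036 m and angle between nut_grip's own z axis and vertical below 0.15 rad), for 0.2 s.
At the end, for the whole second after the job is handed in: Nut upright (0.15 rad) on the dish floor, axis within 35 mm of the dish centre; lap flat (0.1 rad) on the block top, centre within 35 mm (block x) and 40 mm (block y) of the block centre; drip arm at 0.8 rad or more; nut and lap at rest (all of step 3 and z of nut_grip in the frame of dish_floor above 0.028 m and x of lap_centre in the frame of block_top between -0.035 and 0.035 m and y of lap_centre in the frame of block_top between -0.04 and 0.04 m and z of lap_centre in the frame of block_top between 0.004 and 0.01 m and (angle between lap_centre's own z axis and vertical below 0.1 rad or angle between lap_centre's own z axis and vertical above 3.04 rad) and value of joint drip_arm above 0.8 rad and linear speed of each of nut, lap below 0.02 m/s); the robot touches nothing.
It fails at once if a bystander is pushed or knocked more than 20 mm from its place (distance of any of polish_bottle, stone_box, eye_loupe, rubber_wheel, plum_stone, chain_pliers from where it was at the start of the episode above 0.02 m).
It also fails if it takes over 72 s, if anything falls off the work surface, if the arm or the gripper's body presses on something with over 40 N, if the wrist force passes 120 N, or if a joint passes its speed limit or range.

## Working session

There is one attempt and no reset: what is moved stays moved. The work goes in short steps, Python scripts to look and compute and a tool call to move; the robot and the scene stay as the last step left them, time stands still between calls to the robot, and variables do not carry over. Pictures are saved under pics/ and viewed, at most 10 in all, crops included, and the job is handed in when it is done.

Besides the shell and the picture viewer there is one more tool, called after ">>>" as name(argument=value, ...), one argument or row to a line, values as JSON. send_rows: Moves the arm, as the interface text tells. Its arguments: {"type":"object","properties":{"commands":{"type":"string"},"grip_force":{"type":"number"}},"required":["commands"]}

```bash
mkdir -p pics; ls; python3 - <<'E'
from station import readout,cams
import cv2,pickle
for n in("top","side"):
    s=cams.snapshot(n);cv2.imwrite(f"pics/{n}0.png",s["pixels"][:,:,::-1]);pickle.dump(s,open(f"{n}0.pkl","wb"))
    print(n,s["intrinsics"],s["eye"],s["rotation"])
print(readout.sense())
E
```

```text
pics
top [[474.9937817    0.         325.49697766]
 [  0.         474.9937817  202.27167865]
 [  0.           0.           1.        ]] [0.37870582 0.15118583 1.50617929] [ 0.70760221 -0.70497133  0.02901226 -0.0383775 ]
side [[437.36925238   0.         317.82071974]
 [  0.         437.36925238 196.12201688]
 [  0.           0.           1.        ]] [0.50358055 1.48053413 0.86635433] [ 0.01711274  0.85465401 -0.518901    0.00392776]
{'t': 0.1, 'q': array([ 9.44456714e-01,  5.28399902e-01,  1.43376692e+00, -2.76060163e-05,
        1.18138858e+00, -1.78515416e-01]), 'qd': array([ 1.35849172e-03, -3.29555833e-03, -2.53692358e-03, -8.49907383e-07,
        2.36232801e-03,  9.12085027e-04]), 'tau': array([-2.52724817e-05, -4.43306208e+01, -1.78586519e+01, -2.01656176e-04,
        3.89056731e-03,  4.03133782e-06]), 'tcp_pos': array([0.2702465 , 0.56286259, 0.23841735]), 'tool_rot': array([ 2.22040522e-01,  9.75036945e-01, -9.07975777e-04, -3.72614060e-04]), 'force': array([ 0.72962134, -0.37165567, -0.58137066]), 'ft_torque': array([-0.0110556 ,  0.00020705,  0.02615004]), 'gripper_force': 0.0, 'finger_gap': 0.9992710718721461}
```

View pics/top0.png

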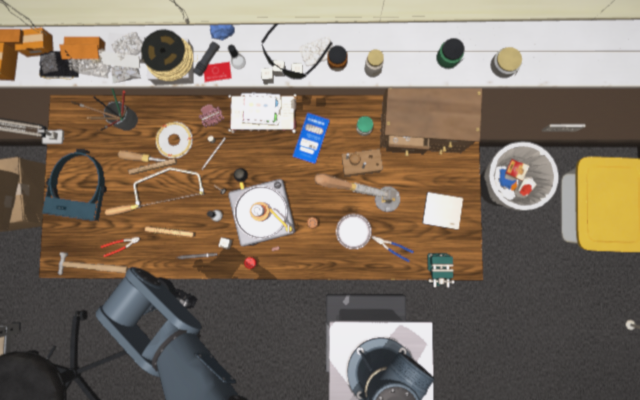

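View pics/side0.png

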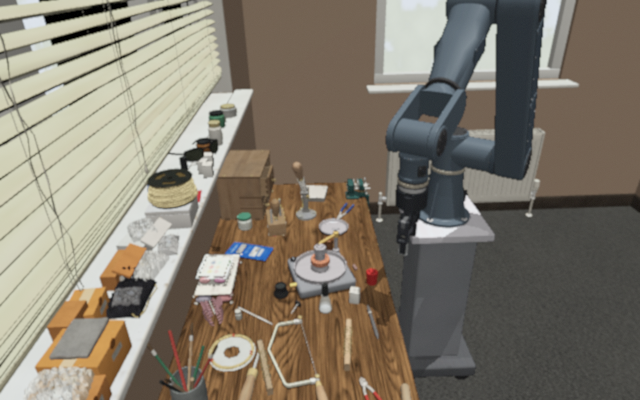

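The top view shows the machine at about (261,210), the dish at (353,231), the pale square block at (443,210), and the mandrel running from (320,180) to its foot at (388,199). I'll enlarge these areas next.

```bash
cat > h.py <<'E'
import numpy as np,pickle,cv2
from scipy.spatial.transform import Rotation as R
def ray(s,px,z):
    d=R.from_quat(s["rotation"]).apply(np.linalg.inv(s["intrinsics"])@[px[0],px[1],1]);e=np.array(s["eye"])
    return e+d*(z-e[2])/d[2]
def proj(s,p):
    c=R.from_quat(s["rotation"]).inv().apply(np.array(p)-s["eye"]);u=s["intrinsics"]@c
    return u[:2]/u[2]
def crop(s,x,y,w,h,k):
    im=cv2.resize(s["pixels"][y:y+h,x:x+w],None,fx=k,fy=k,interpolation=cv2.INTER_CUBIC)
    return np.ascontiguousarray(im[:,:,::-1])
E
python3 - <<'E'
from h import *
t=pickle.load(open("top0.pkl","rb"));s=pickle.load(open("side0.pkl","rb"))
a=crop(t,222,170,80,80,7);cv2.imwrite("pics/c1.png",a)
b=crop(t,330,170,140,80,4);c=crop(s,280,200,80,100,5);
im=np.zeros((500,800,3),np.uint8);im[:320,:560]=b;im2=crop(s,285,225,75,75,6)
cv2.imwrite("pics/c2.png",np.vstack([b,np.hstack([crop(s,285,240,70,65,4),crop(s,310,175,70,65,4)])]))
print(ray(t,(261,210),.12),ray(t,(353,231),.0),ray(t,(443,210),.02))
E
```

```text
[0.48788664 0.3589122  0.12      ] [0.43164415 0.08402151 0.        ] [ 0.49765299 -0.19652602  0.02      ]
```

View pics/c1.png

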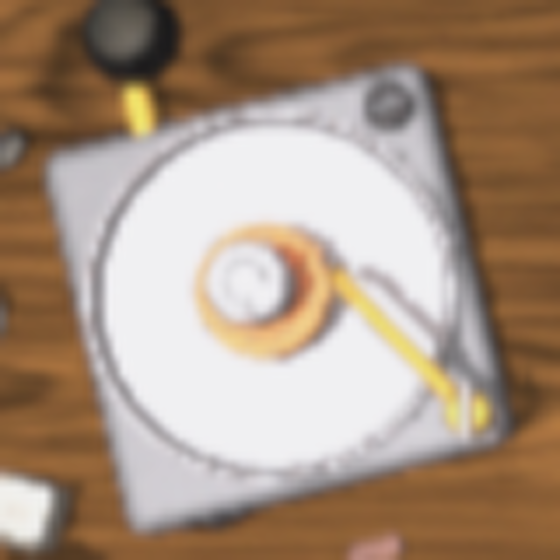

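View pics/c2.png

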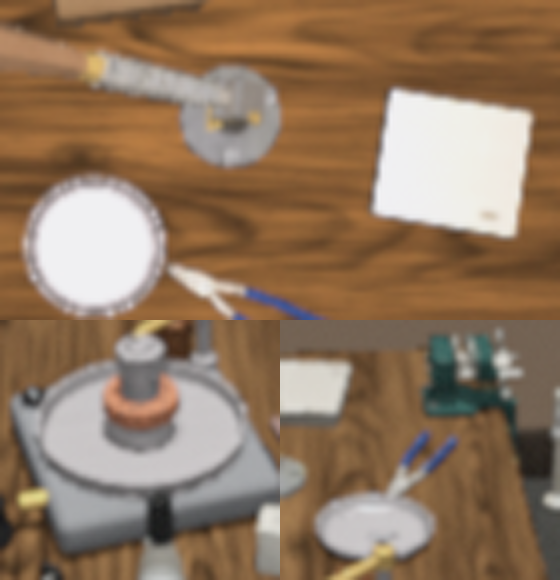

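```bash
python3 - <<'E'
from h import *
t=pickle.load(open("top0.pkl","rb"));s=pickle.load(open("side0.pkl","rb"))
f=lambda u,v,z:ray(t,(222+(u+.5)/7-.5,170+(v+.5)/7-.5),z)
g=lambda u,v,z:ray(t,(330+(u+.5)/4-.5,170+(v+.5)/4-.5),z)
C=[f(*c,.036) for c in((48,158),(425,68),(508,435),(135,530))]
m=np.mean(C,0);print("centre",m,[np.linalg.norm(C[i]-C[i-1])for i in range(4)])
x=(C[0]+C[1]-C[2]-C[3])[:2];yaw=np.arctan2(x[1],x[0]);print("yaw",yaw)
print("pan",f(277,296,.052),"lap",f(266,290,.076),"nut",f(246,283,.119))
Rz=np.array([[np.cos(yaw),-np.sin(yaw)],[np.sin(yaw),np.cos(yaw)]])
print("pivot pred",m[:2]+Rz@[-.076,-.076],"seen",f(467,408,.11),"tip",f(337,277,.1))
print("dish",g(94.5,245,.014),g(24,245,.014)[1]-g(165,245,.014)[1])
B=[g(*c,.02) for c in((392,88),(532,113),(515,237),(373,213))];print("block",np.mean(B,0),B)
# side-check: project predictions
h=lambda p:proj(s,p)
print("nut top in side",h([*m[:2],.119]),"crop",(h([*m[:2],.119])-[285,240])*4+[0,320])
print("mandrel end", ray(t,(318,178),.305))
E
```

```text
centre [0.48839996 0.37011387 0.036     ] [np.float64(0.1705479227630958), np.float64(0.17287463133213068), np.float64(0.1681631606685969), np.float64(0.16977327896165326)]
yaw 0.24246140756534643
pan [0.48751603 0.36856311 0.052     ] lap [0.48830384 0.369783   0.076     ] nut [0.48792365 0.37166405 0.119     ]
pivot pred [0.43287001 0.27808983] seen [0.43626957 0.27910546 0.11      ] tip [0.49210519 0.33598337 0.1       ]
dish [0.43154662 0.08386198 0.014     ] 0.11045493971714336
block [ 0.49683084 -0.19608163  0.02      ] [array([ 0.55539165, -0.14948885,  0.02      ]), array([ 0.53597631, -0.2585724 ,  0.02      ]), array([ 0.43882975, -0.24314402,  0.02      ]), array([ 0.45712566, -0.13312125,  0.02      ])]
nut top in side [319.63157927 245.60336136] crop [138.52631706 342.41344544]
mandrel end [0.55575496 0.18678076 0.305     ]
```

The measurements agree with the given sizes: spindle (0.488, 0.370), yaw 0.242, dish (0.4315, 0.084), block (0.497, -0.196), drip pivot (0.434, 0.279) at about 0.24 rad. First I close the fingers, square up the tool and move to the left of the drip arm.

>>> send_rows(
  commands="0 0 0 0 -1;0 0 0 0 -1;0 0 0 0 -1;0 0 0 0 -1;0 0 0 0 -1;0 0 0 0 -1;0 0 0 0 -0.4;0 -0.67 -0.97 0 0;0 -0.67 -0.97 0 0;0 -0.67 -0.97 0 0;0 -0.67 -0.97 0 0;0 -0.67 -0.97 0 0;0 -0.67 -0.97 0 0;0 -0.67 -0.97 0 0;0 -0.67 -0.97 0 0;0 -0.67 -0.97 0 0;0 -0.67 -0.97 0 0;0 -0.67 -0.97 0 0;0 -0.63 -0.97 0 0;0 0 0 0 0",
  grip_force=40,
)

```text
t: 1.77
tcp_pos: [0.4324, 0.3275, 0.239]
tool_rot: [0.002, 1.0, -0.001, 0.0]
force: [-1.1, -0.7, -0.4]
finger_gap: 0.003
gripper_force: 0.0
```

```bash
cat > st.py <<'E'
from station import readout
from scipy.spatial.transform import Rotation as R
import numpy as np
s=readout.sense();M=R.from_quat(s["tool_rot"]).as_matrix()
print("t",s["t"],"p",s["tcp_pos"].round(4),"yaw_y",np.degrees(np.arctan2(M[1,1],M[0,1])).round(2),"tilt",M[:,2].round(4),"F",s["force"].round(1),"gap",s["finger_gap"],"gf",s["gripper_force"],"q6",s["q"][5])
E
python3 st.py
```

```text
t 1.7667 p [0.4324 0.3275 0.239 ] yaw_y 89.74 tilt [ 5.0e-04 -1.7e-03 -1.0e+00] F [-1.1 -0.7 -0.4] gap 0.0032514039383476855 gf 0.0 q6 -1.1222163307926853
```

>>> send_rows(
  commands="0 0 0 0.9 0;0 0 0 1 0;0 0 0 1 0;0 0 0 1 0;0 0 0 1 0;0 0 0 1 0;0 0 0 1 0;0 0 0 0.4 0;0 0 0 0 0;0 -0.47 -0.05 0 0;0 -0.48 -0.05 0 0;0 -0.45 -0.29 0 0;0 -0.45 -0.29 0 0;0 -0.3 -0.46 0 0;0 -0.3 -0.46 0 0;0 -0.08 -0.43 0 0;0 -0.07 -0.43 0 0;0 0.06 -0.39 0 0;0 0.06 -0.39 0 0;0 0 0 0 0",
)

```text
t: 3.43
tcp_pos: [0.4794, 0.2638, 0.0933]
tool_rot: [0.001, 1.0, -0.001, -0.0]
force: [0.0, 0.1, 0.1]
finger_gap: 0.004
gripper_force: 0.0
```

```bash
python3 st.py
```

```text
t 3.4333 p [0.4794 0.2638 0.0933] yaw_y 89.9 tilt [-7.0e-04 -1.1e-03 -1.0e+00] F [0.  0.1 0.1] gap 0.003988523743111665 gf 0.031900255708023906 q6 -1.268943109238388
```

>>> send_rows(
  commands="0 0 0.4 0 0;0 0 0 -1 0;0 0 0 -1 0;60 0 0 -1 0;60 0 0 -1 0;60 0 0 -0.5 0;60 -0.1 0.9 0 0;60 -0.1 1 0 0;60 -0.1 1 0 0;60 -0.1 1 0 0;60 -0.03 1 0 0;60 0 0 0 0;60 0 0 0 0",
)

```text
t: 4.52
tcp_pos: [0.4879, 0.3725, 0.1827]
tool_rot: [-0.001, 1.0, -0.0, -0.0]
force: [-0.2, -0.3, 0.4]
finger_gap: 0.704
gripper_force: 0.0
```

```bash
python3 st.py; python3 - <<'E'
from h import *
from station import cams
t=cams.snapshot("top");s=cams.snapshot("side")
cv2.imwrite("pics/c3.png",np.hstack([crop(t,222,170,80,80,5),crop(s,280,200,80,80,5)]))
E
```

```text
t 4.5167 p [0.4879 0.3725 0.1827] yaw_y 90.09 tilt [-7.e-04 -9.e-04 -1.e+00] F [-0.2 -0.3  0.4] gap 0.7041146636552224 gf 0.0 q6 -1.1016006378430094
```

View pics/c3.png

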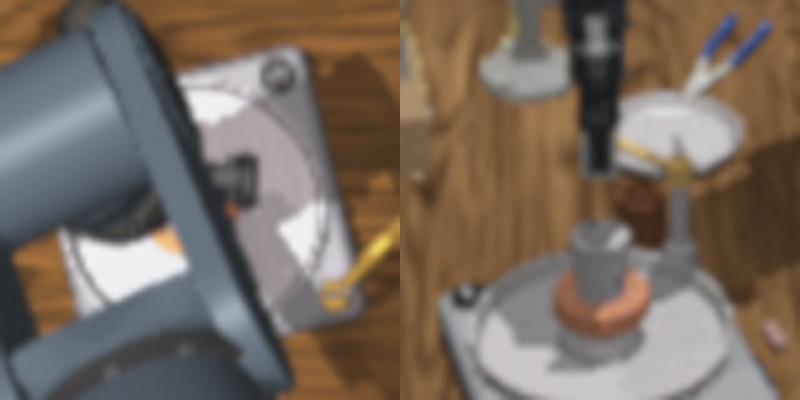

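The drip arm is swung well out to the right, and the gripper is lined up with the nut (the finger and the nut are both at column 600 in the side crop). Now I lower and grip.

>>> send_rows(
  commands="60 0 -0.08 0.5 0;60 0 0 1 0;60 0 0 1 0;60 0 0 1 0;60 0 0 0.5 0;60 0 0 0.4 0;60 0 0 0 0;30 0 0 0 0;30 0 0 0 0;30 0 0 0 0;30 0 0 0 0;30 0 0 0 0;30 0 0 0 0",
  grip_force=60,
)

```text
t: 5.7
tcp_pos: [0.4898, 0.3719, 0.097]
tool_rot: [0.001, 1.0, 0.002, 0.002]
force: [-0.4, 4.9, 2.3]
finger_gap: 0.402
gripper_force: 60.1
```

```bash
python3 st.py
```

```text
t 5.7 p [0.4898 0.3719 0.097 ] yaw_y 89.91 tilt [ 0.0039  0.004  -1.    ] F [-0.4  4.9  2.3] gap 0.4021054544370095 gf 60.10495483875275 q6 -1.1037551141769497
```

>>> send_rows(
  commands="30 0 0.05 0 0;30 0 0 0 1;30 0 0 0 1;30 0 0 0 1;30 0 0 0 1;30 0 0 0 1;30 0 0 -0.008 1;30 0 0 -0.008 1;30 0 0 -0.008 1;30 0 0 -0.008 1;30 0 0 -0.008 1;30 0 0 -0.008 1;30 0 0 -0.008 1;30 0 0 -0.008 1;30 0 0 -0.008 1;30 0 0 -0.008 1",
)

```text
t: 7.03
tcp_pos: [0.489, 0.3713, 0.0977]
tool_rot: [0.502, 0.865, 0.001, 0.001]
force: [-0.5, 2.2, 2.0]
finger_gap: 0.402
gripper_force: 60.1
```

```bash
python3 st.py
```

```text
t 7.0333 p [0.489  0.3713 0.0977] yaw_y 29.78 tilt [ 1.5e-03  6.0e-04 -1.0e+00] F [-0.5  2.2  2. ] gap 0.40165254447507603 gf 60.05501568317413 q6 -0.05189664153533906
```

Low forces and tracking well. I'll continue the turn to 180°.

>>> send_rows(
  commands="30 0 0 -0.008 1;30 0 0 -0.008 1;30 0 0 -0.008 1;30 0 0 -0.008 1;30 0 0 -0.008 1;30 0 0 -0.008 1;30 0 0 -0.008 1;30 0 0 -0.008 1;30 0 0 -0.008 1;30 0 0 -0.008 1;30 0 0 -0.008 1;30 0 0 -0.008 1;30 0 0 -0.008 1;30 0 0 -0.008 1;30 0 0 -0.008 1;30 0 0 -0.008 1",
)

```text
t: 8.37
tcp_pos: [0.4879, 0.3715, 0.1002]
tool_rot: [0.884, 0.468, -0.0, -0.0]
force: [-2.2, 3.7, 1.5]
finger_gap: 0.403
gripper_force: 60.2
```

>>> send_rows(
  commands="30 0 0 -0.008 1;30 0 0 -0.008 1;30 0 0 -0.008 1;30 0 0 -0.008 1;30 0 0 -0.008 1;30 0 0 -0.008 1;30 0 0 -0.008 1;30 0 0 -0.008 1;30 0 0 -0.008 1;30 0 0 -0.008 1;30 0 0 -0.008 1;30 0 0 -0.008 1;30 0 0 -0.008 1;30 0 0 -0.008 1;30 0 0 0 0;30 0 0 0 0;30 0 0 0 0",
)

```text
t: 9.78
tcp_pos: [0.488, 0.3722, 0.1024]
tool_rot: [1.0, -0.001, -0.0, -0.001]
force: [-2.8, 5.8, 1.2]
finger_gap: 0.398
gripper_force: 60.2
```

```bash
python3 st.py
```

```text
t 9.7833 p [0.488  0.3722 0.1024] yaw_y -90.07 tilt [-3.0e-04  2.1e-03 -1.0e+00] F [-2.8  5.8  1.2] gap 0.3977464478283772 gf 60.194642543792725 q6 2.0392200746172016
```

>>> send_rows(
  commands="30 0 0 -0.05 0;30 0 0 -0.05 0;30 0 0 -0.05 0;30 0 0 0 0",
)

```text
t: 10.12
tcp_pos: [0.4879, 0.3721, 0.1043]
tool_rot: [1.0, -0.001, -0.0, -0.001]
force: [-1.2, 7.2, -4.4]
finger_gap: 0.406
gripper_force: 60.2
```

```bash
python3 st.py
```

```text
t 10.1167 p [0.4879 0.3721 0.1043] yaw_y -90.08 tilt [-7.0e-04  1.8e-03 -1.0e+00] F [-1.2  7.2 -4.4] gap 0.40637286974957865 gf 60.24220883846283 q6 2.0392499071292156
```

>>> send_rows(
  commands="30 0 -0.08 0 0;30 0 0 -0.05 0;30 0 0 -0.05 0;30 0 0 -0.05 0;30 0 0 0 0",
)

```text
t: 10.53
tcp_pos: [0.4882, 0.3724, 0.1078]
tool_rot: [1.0, -0.001, -0.0, 0.0]
force: [-0.9, 2.5, -2.3]
finger_gap: 0.404
gripper_force: 60.3
```

```bash
python3 st.py;python3 - <<'E'
from h import *
from station import cams
s=cams.snapshot("side")
cv2.imwrite("pics/c4.png",crop(s,290,215,60,60,8))
E
```

```text
t 10.5333 p [0.4882 0.3724 0.1078] yaw_y -90.07 tilt [-9.e-04 -3.e-04 -1.e+00] F [-0.9  2.5 -2.3] gap 0.4036265495847901 gf 60.34677565097809 q6 2.041623341068415
```

View pics/c4.png

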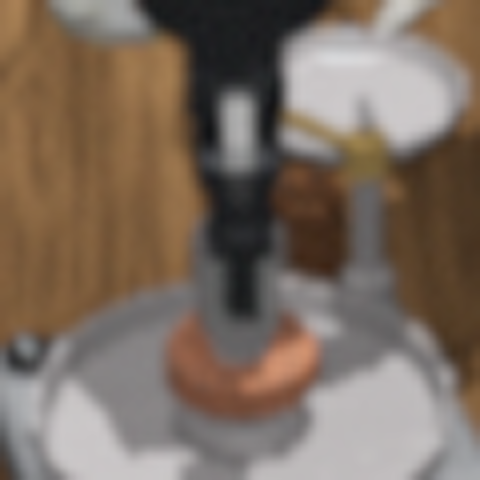

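The nut is free: the fingers hold it and there is daylight at the stud. I'll lift and carry it to the dish.

>>> send_rows(
  commands="30 0 0 -0.2 0;30 0 0 -0.3 0;30 0 0 -0.5 0;30 0 0 -0.7 0;30 0 0 -1 0;30 0 0 -1 0;30 -0.4 0.5 -0.4 0;30 -0.6 0.9 0 0;30 -0.6 0.9 0 0;30 -0.6 0.9 0 0;30 -0.6 0.9 0 0;30 0 0.9 0 0;30 0 0.9 0 0;30 0 0.9 0 0;30 0 0.9 0 0;30 0 0.9 0 0;30 0 0.9 0 0;30 0 0.9 0 0;30 0 0.9 0 0;30 0 0.9 0 0",
)

```text
t: 12.25
tcp_pos: [0.4329, 0.1273, 0.1911]
tool_rot: [1.0, -0.0, 0.001, 0.0]
force: [-0.6, -0.3, -2.2]
finger_gap: 0.405
gripper_force: 60.5
```

```bash
python3 st.py
```

```text
t 12.25 p [0.4329 0.1273 0.1911] yaw_y -90.04 tilt [ 2.4e-03 -8.0e-04 -1.0e+00] F [-0.6 -0.3 -2.2] gap 0.4048126829943743 gf 60.471603870391846 q6 1.6102876422912669
```

>>> send_rows(
  commands="30 -0.05 0.7 0 0;30 0 0.8 0 0;30 0 0.7 0.3 0;30 0 0 1 0;30 0 0 1 0;30 0 0 1 0;30 0 0 1 0;30 0 0 1 0;30 0 0 1 0;30 0 0 0.8 0;30 0 0 0.5 0;30 0 0 0.3 0;30 0 0 0.15 0;30 0 0 0 0",
)

```text
t: 13.42
tcp_pos: [0.4321, 0.0844, 0.029]
tool_rot: [1.0, -0.0, 0.001, 0.0]
force: [-0.6, 0.1, -2.4]
finger_gap: 0.402
gripper_force: 60.5
```

```bash
python3 st.py
```

```text
t 13.4167 p [0.4321 0.0844 0.029 ] yaw_y -90.05 tilt [ 1.e-03 -2.e-04 -1.e+00] F [-0.6  0.1 -2.4] gap 0.40206509427844656 gf 60.501590967178345 q6 1.510197149999046
```

>>> send_rows(
  commands="30 0 0 0.07 0;30 0 0 0.07 0;30 0 0 0.07 0;30 0 0 0 0",
)

```text
t: 13.75
tcp_pos: [0.4315, 0.0846, 0.0248]
tool_rot: [1.0, -0.0, 0.0, 0.0]
force: [-0.8, -1.0, -2.3]
finger_gap: 0.405
gripper_force: 60.5
```

```bash
python3 st.py
```

```text
t 13.75 p [0.4315 0.0846 0.0248] yaw_y -90.05 tilt [ 8.e-04 -1.e-04 -1.e+00] F [-0.8 -1.  -2.3] gap 0.40471085753872454 gf 60.50110101699829 q6 1.510213345904305
```

>>> send_rows(
  commands="30 0 0 0.05 0;30 0 0 0.05 0;30 0 0 0 0",
)

```text
t: 14.0
tcp_pos: [0.4316, 0.0846, 0.0238]
tool_rot: [1.0, -0.0, 0.001, 0.0]
force: [-1.0, -0.2, 11.3]
finger_gap: 0.402
gripper_force: 62.1
```

```bash
python3 st.py
```

```text
t 14.0 p [0.4316 0.0846 0.0238] yaw_y -90.05 tilt [ 1.7e-03 -1.0e-04 -1.0e+00] F [-1.  -0.2 11.3] gap 0.4021540105203836 gf 62.11572289466858 q6 1.5101610853568657
```

Contact with the floor. I'll release, rise and check.

>>> send_rows(
  commands="30 0 0 -0.03 0;60 0 0 0 0;60 0 0 0 0;60 0 0 0 0;60 0 0 0 0;60 0 0 -0.4 0;60 0 0 -1 0;60 0 0 -1 0;60 0 0 -1 0;60 0 0 -1 0;60 0 0 -1 0;85 0 0 -1 0;85 0 0 -1 0;85 0 -0.8 -0.8 0;85 0 -1 0 0;85 0 -1 0 0;85 0 -1 0 0;85 0 -1 0 0;85 0 -1 0 0;85 0 -1 0 0",
)

```text
t: 15.67
tcp_pos: [0.4308, 0.2215, 0.1875]
tool_rot: [1.0, -0.0, -0.0, 0.0]
force: [0.3, 0.3, 0.6]
finger_gap: 0.996
gripper_force: 0.0
```

```bash
python3 st.py;python3 - <<'E'
from h import *
from station import cams
t=cams.snapshot("top");s=cams.snapshot("side")
cv2.imwrite("pics/c5.png",np.hstack([crop(t,222,165,160,90,3),crop(s,285,200,80,90,3)]))
E
```

```text
t 15.6667 p [0.4308 0.2215 0.1875] yaw_y -90.05 tilt [-2.e-04 -1.e-04 -1.e+00] F [0.3 0.3 0.6] gap 0.9960819702359944 gf 0.0 q6 1.8154221579221226
```

View pics/c5.png

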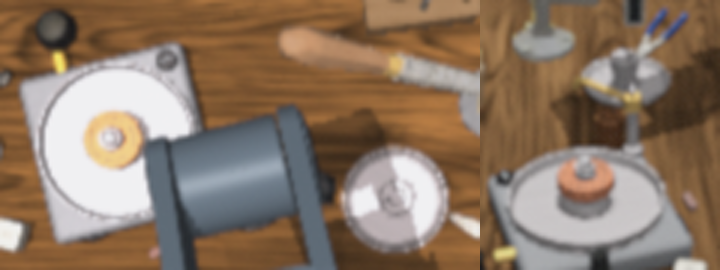

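The nut stands upright in the dish (top crop 398,195), and the lap is exposed with its stud (112,139). Next is the lap grasp.

>>> send_rows(
  commands="85 0.2 -0.9 0 0;85 0.2 -0.9 0 0;85 0.4 -0.9 0 0;85 0.4 -0.9 0 0;85 0.4 -0.9 0 0;85 0.4 -1 0 0;85 0.4 -1 0 0;85 0.45 -1 0 0;85 0 0 0.6 0;85 0 0 1 0;85 0 0 1 0;85 0 0 1 0;85 0 0 1 0;85 0 0 0.7 0;85 0 0 0.4 0;85 0 0 0.2 0;85 0 0 0 0",
)

```text
t: 17.18
tcp_pos: [0.4883, 0.3698, 0.0686]
tool_rot: [1.0, -0.001, -0.001, 0.0]
force: [0.2, -0.1, 0.1]
finger_gap: 0.997
gripper_force: 0.0
```

```bash
python3 st.py
```

```text
t 17.1833 p [0.4883 0.3698 0.0686] yaw_y -90.08 tilt [-1.4e-03 -8.0e-04 -1.0e+00] F [ 0.2 -0.1  0.1] gap 0.9969935634327223 gf 0.0 q6 2.0383557150004985
```

>>> send_rows(
  commands="85 0 -0.08 0.1 0;85 0 0 0 0;50 0 0 0 0;50 0 0 0 0;50 0 0 0 0;50 0 0 0 0;50 0 0 0 0;50 0 0 0 0",
  grip_force=50,
)

```text
t: 17.85
tcp_pos: [0.489, 0.3726, 0.0684]
tool_rot: [1.0, -0.0, 0.001, -0.0]
force: [-2.2, -0.2, 7.1]
finger_gap: 0.671
gripper_force: 53.6
```

```bash
python3 st.py;python3 - <<'E'
from h import *
from station import cams
s=cams.snapshot("side")
cv2.imwrite("pics/c6.png",crop(s,285,215,70,70,8))
E
```

```text
t 17.85 p [0.489  0.3726 0.0684] yaw_y -90.05 tilt [ 1.4e-03  9.0e-04 -1.0e+00] F [-2.2 -0.2  7.1] gap 0.6707228498732621 gf 53.610847054515034 q6 2.040965671568975
```

View pics/c6.png

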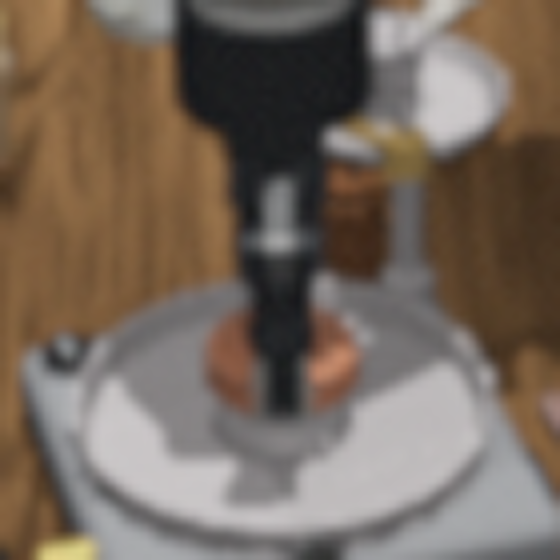

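>>> send_rows(
  commands="50 0 0 -0.1 0;50 0 0 -0.2 0;50 0 0 -0.3 0;50 0 0 -0.5 0;50 0 0 -0.7 0;50 0 0 -1 0;50 0 0 -1 0;50 0 0 -1 0;50 0 0 -1 0;50 0 0 -0.9 0;50 -0.5 0.5 0 0;50 -0.6 0.9 0 0;50 -0.6 0.9 0 0;50 -0.6 0.9 0 0;50 -0.6 0.9 0 0;50 -0.5 0.9 0 0;50 0 0.9 0 0;50 0 0.9 0 0;50 0 0.9 0 0;50 0 0 0 0",
)

```text
t: 19.57
tcp_pos: [0.4194, 0.2157, 0.2017]
tool_rot: [1.0, -0.001, -0.001, 0.001]
force: [-1.2, 0.2, -2.2]
finger_gap: 0.668
gripper_force: 54.3
```

```bash
python3 st.py
```

```text
t 19.5667 p [0.4194 0.2157 0.2017] yaw_y -90.17 tilt [-0.0016 -0.0018 -1.    ] F [-1.2  0.2 -2.2] gap 0.6677366127768596 gf 54.3264020467177 q6 1.8130687337388893
```

>>> send_rows(
  commands="50 0 0.5 0 0;50 0 0.95 0 0;50 0 0.95 0 0;50 0 0.95 0 0;50 0 0.95 0 0;50 0 0.95 0 0;50 0 0.95 0 0;50 0 0.95 0 0;50 0 0.95 0 0;50 0 0.95 0 0;50 0 0.95 0 0;50 0 0.95 0 0;50 0 0.95 0 0;50 0 0.95 0 0;50 0 0.95 0 0;50 0 0.95 0 0;50 0 0.95 0 0;50 0 0.95 0 0;50 0 0.5 0 0;50 0 0 0 0",
)

```text
t: 21.23
tcp_pos: [0.4209, -0.1266, 0.2015]
tool_rot: [1.0, -0.002, 0.001, 0.001]
force: [0.6, -0.5, -2.7]
finger_gap: 0.671
gripper_force: 54.3
```

```bash
python3 st.py
```

```text
t 21.2333 p [ 0.4209 -0.1266  0.2015] yaw_y -90.17 tilt [ 0.0016 -0.0013 -1.    ] F [ 0.6 -0.5 -2.7] gap 0.6710794547029714 gf 54.34777311980724 q6 1.0266868995868803
```

>>> send_rows(
  commands="50 0.4 0.7 0 0;50 0.8 0.7 0 0;50 0.8 0.7 0 0;50 0.9 0.7 0 0;50 0.9 0.7 0 0;50 0 0 0.5 0;50 0 0 1 0;50 0 0 1 0;50 0 0 1 0;50 0 0 1 0;50 0 0 1 0;50 0 0 1 0;50 0 0 0.8 0;50 0 0 0.6 0;50 0 0 0.4 0;50 0 0 0 0",
)

```text
t: 22.57
tcp_pos: [0.495, -0.1932, 0.0336]
tool_rot: [1.0, -0.0, -0.002, -0.001]
force: [0.5, -0.3, -2.2]
finger_gap: 0.671
gripper_force: 54.3
```

```bash
python3 st.py
```

```text
t 22.5667 p [ 0.495  -0.1932  0.0336] yaw_y -90.01 tilt [-0.0033  0.0024 -1.    ] F [ 0.5 -0.3 -2.2] gap 0.6712941900803101 gf 54.2884337157011 q6 0.9880179966144695
```

>>> send_rows(
  commands="50 0 0.1 0.08 0;50 0 0 0.08 0;50 0 0 0.06 0;50 0 0 0.04 0;50 0 0 0 0",
)

```text
t: 22.98
tcp_pos: [0.4962, -0.197, 0.0303]
tool_rot: [1.0, -0.001, 0.0, 0.0]
force: [-0.7, -0.5, -2.6]
finger_gap: 0.674
gripper_force: 54.3
```

```bash
python3 st.py
```

```text
t 22.9833 p [ 0.4962 -0.197   0.0303] yaw_y -90.06 tilt [ 7.e-04 -4.e-04 -1.e+00] F [-0.7 -0.5 -2.6] gap 0.6744865750858483 gf 54.336727587506175 q6 0.9844807579726863
```

>>> send_rows(
  commands="50 0 0 0.05 0;50 0 0 0.05 0;50 0 0 0.05 0;50 0 0 0 0",
)

```text
t: 23.32
tcp_pos: [0.4959, -0.1968, 0.0268]
tool_rot: [1.0, -0.001, -0.0, -0.0]
force: [0.8, -0.1, -2.2]
finger_gap: 0.664
gripper_force: 54.3
```

```bash
python3 st.py
```

```text
t 23.3167 p [ 0.4959 -0.1968  0.0268] yaw_y -90.06 tilt [-2.e-04  2.e-04 -1.e+00] F [ 0.8 -0.1 -2.2] gap 0.6637636711442452 gf 54.336382797919214 q6 0.9844845978665203
```

>>> send_rows(
  commands="50 0 0 0.04 0;50 0 0 0.04 0;50 0 0 0 0",
)

```text
t: 23.57
tcp_pos: [0.496, -0.1968, 0.0265]
tool_rot: [1.0, -0.001, 0.0, 0.0]
force: [-1.2, 0.8, 8.1]
finger_gap: 0.668
gripper_force: 55.4
```

```bash
python3 st.py
```

```text
t 23.5667 p [ 0.496  -0.1968  0.0265] yaw_y -90.06 tilt [ 1.e-04 -0.e+00 -1.e+00] F [-1.2  0.8  8.1] gap 0.6675455125088451 gf 55.39102006936446 q6 0.9844443701284322
```

Touching the block. I'll release and rise.

>>> send_rows(
  commands="50 0 0 -0.03 0;85 0 0 0 0;85 0 0 0 0;85 0 0 0 0;85 0 0 0 0;85 0 0 -0.3 0;85 0 0 -1 0;85 0 0 -1 0;85 0 0 -1 0;85 0 0 -1 0;85 0 0 -1 0;85 0 0 -1 0;85 -1 0 -1 0;85 -1 0 0 0;85 -1 0 0 0;85 -1 0 0 0;85 0 0 0 0;85 0 0 0 0;85 0 0 0 0",
)

```text
t: 25.15
tcp_pos: [0.417, -0.1974, 0.1724]
tool_rot: [1.0, -0.001, 0.001, 0.001]
force: [0.3, 0.0, -0.0]
finger_gap: 0.993
gripper_force: 0.0
```

```bash
python3 st.py;python3 - <<'E'
from h import *
from station import cams
t=cams.snapshot("top");s=cams.snapshot("side")
cv2.imwrite("pics/c7.png",np.vstack([crop(t,222,165,260,90,3),crop(s,200,150,260,130,2.9 and 3)])[:600])
E
```

```text
t 25.15 p [ 0.417  -0.1974  0.1724] yaw_y -90.08 tilt [ 0.0018 -0.0012 -1.    ] F [ 0.3  0.  -0. ] gap 0.9925947522314519 gf 0.0 q6 0.8867750107520302
```

View pics/c7.png

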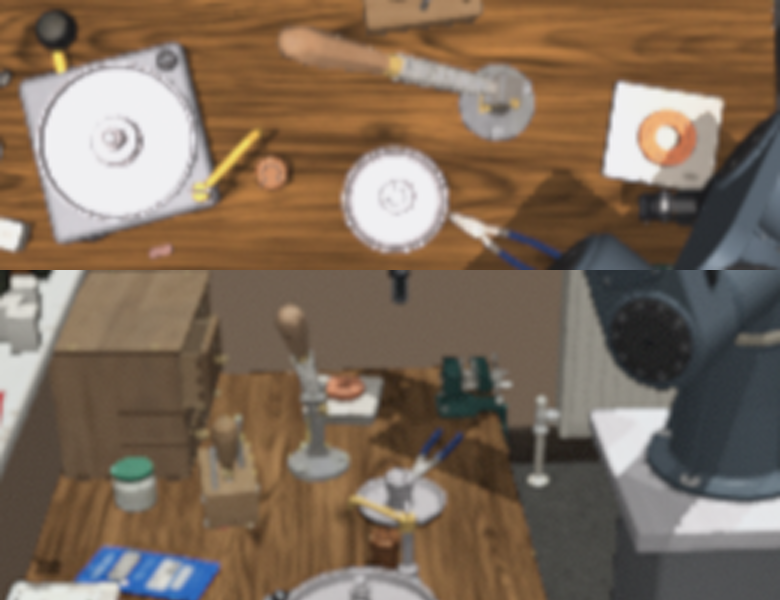

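The lap lies flat in the middle of the block (top crop 667,137), the nut stands in the dish (398,196), and the drip arm is clear (tip 260,132). I'm handing it in.

```bash
python3 -c "
from station import sign_off
print(sign_off())"
```

```text
the job is handed in; nothing more can be done
None
```

I handed the job in at about 25 s of the 72 s allowed: the drip arm is swung clear, the nut stands upright in the dish, the lap lies flat on the block, and the last pictures show all three in place; no verdict came back.

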